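Park the spare wheel bearing at the top of the gutter and bolt it in

ROBOT

A 6-joint arm with a two-finger parallel gripper is mounted at the origin on the work surface. World frame = base frame: x ahead of the robot, y to its left, z up, the work surface at z = 0. Lengths are in m, angles in rad, forces in N, time in s.
With the tool pointing down it reaches from about 0.35 to 0.975 m from the base axis. Payload 4.9 kg.
Tool frame: the origin (TCP) lies at the very end of the fingers, on their centre line; the grasp point (between the pads) lies 19 mm behind it; z points along the fingers, y is the direction in which the jaws open and shut (so a half turn about z gives the same grasp; the last joint's range is limited). The gripper opens to 85 mm and grips with 20 to 120 N. Pads are 22 mm wide; open, the fingers measure 114 mm over their backs; the gripper's body (76 mm by 85 mm) begins 54 mm behind the grasp point. The pads swing forward as they close: fully open they stand 13 mm farther back than shut.
Start: joints at [1.039, 0.053, 1.613, -0, 1.476, -0.119], TCP at [0.251, 0.572, 0.231] pointing down, gripper open.
Joint ranges: [-3.01, 3.01], [-1.01, 2.22], [0.06, 2.58], [-1.02, 4.17], [0.09, 2.62], [-3.14, 3.14]. Speed limits (rad/s): [2.57, 2.57, 3.14, 3.14, 3.14, 3.14].

INTERFACE

Orientations are given as a unit quaternion [w, x, y, z].
In Python, from plant import state, eyes, job_done gives the robot as it stands.
- The arm moves only by the tool apply_moves, never from a script. Its argument "commands" is a list of rows, each an object with "linear": the shift along the tool's x, y, z in m, a list of three; "delta_rot": the turn, a rotation vector about the tool's x, y, z in degrees, a list of three; "fingers": the closure in counts, from 0 (fully open) to 255 (shut). In form: [{"linear": [x, y, z], "delta_rot": [wx, wy, wz], "fingers": fingers}, ...]. A call has exactly 8 rows; each row is the pose to reach, as a shift and turn from the pose commanded when the call began, along the tool's axes at that moment; what a row does not reach only later rows make up. A row lasts 1/10 s, in which the tool goes at most 50 mm and 8.59 degrees, less where a joint would pass 70% of its speed; a pose out of reach is approached as far as the arm can. A call with a gripper value outside its range is refused whole. The fingers move at their own pace and stop on an object; the grip force is fixed at half the most. Time passes only in rows, so rows that repeat a pose let the fingers close, or fill a call up. It gives the time, the measured TCP pose, the force and the opening at its end, in the units of the state.
- state(): the state, without advancing time (a new reading comes with each control period).
- eyes.grab_frame(name): name is "side" or "top" or "wrist"; returns the picture (400x640x3 uint8, red, green, blue); there is no depth.
- eyes.camera_params(name): a dict with "fx", "fy", "cx", "cy" (pixels), "k1" (the pictures are not rectified: a ray, as slopes to the right and down, at radius r is drawn at 1 + k1 r^2 times it, then the intrinsics apply), "position" and "rotation" of the camera in the world; the wrist camera has in their place "T_tool_cam" (4x4, takes a point from camera to tool coordinates, whose origin is the TCP and whose axes are the flange's). Camera axes: x right, y down, z forward; pixel columns grow to the right and rows downward; lengths in m; the calibration is good to about 2 mm. A picture is of the moment at which its call begins: read the wrist's pose just before it. camera_params takes no time and is no camera call.
- job_done(): hands the job in, once; it reports no verdict.
The state is a dict: "time": time; "joint_pos": joint angles; "joint_vel": joint speeds; "joint_efforts": joint torques, N m; "tool_pos": TCP position; "tool_rot": TCP orientation; "contact_force": force on the tool from outside, world axes, zero at the start; "ft_torque": the same for the moment, N m; "gripper_width": opening from 0.0 (shut) to 1.0 (fully open).
Only numpy, scipy, OpenCV 4.12 (cv2) and the standard library are available. Lean on these libraries where they do the work, as an engineer would, in place of code of your own. Each camera call takes 0.05 s, during which the arm holds its last target.

TASK

Push the round steel wheel bearing up the sloped gutter and over the crest, so that it sits against the blue bumper block and does not roll back. Then push the red tab so that the bolt slides fully shut across the gutter behind the bearing. Only push: do not lift the bearing out of the gutter, leave the charger, the wrench and the fuse box where they are, and finish clear of everything.

Things in the scene. Friction and masses are not known exactly. Their poses are not given: they have to be found in the camera images.
- gutter: Fixed aluminium gutter on a plywood base (290 x 70 mm), blue bumper at its upper end. Origin: on the work surface under its middle; z up, +x uphill along the gutter, y across, centre line y = 0; 'gutter frame' below means this, in mm. Floor rises at 8 degrees from height 20 at x = -130 to the crest, then dips at 8 degrees to the bumper. Walls stand 14 above the floor, inner width 46, outer 52.
- low_end (a point): Top middle of the 4 mm thick upright plate that closes the gutter's low end: gutter frame x = -130, height 32 mm.
- crest (a point): Crest of the gutter floor on the centre line: gutter frame x = 60, height 46.7 mm. Uphill of it the floor dips to height 39 mm at the bumper.
- bumper_face (a point): Point on the downhill, upright face of the fixed blue bumper block: gutter frame x = 115, height 73.5 mm. The block is 28 mm thick along the gutter, 56 mm wide, its top at height 95 mm.
- bearing: Loose smooth steel wheel bearing, 60 mm diameter, 40 wide, about 0.4 kg, on its rim in the gutter, axis (its y) across. Origin: its centre. Starts resting on the low end plate, centre at gutter frame x = -107, height 53.5. Let go on the slope it rolls back; with its centre past the crest it rolls into the dip by itself and rests on the bumper, centre x = 85, height 73.5.
- bolt (a joint): Travel of the steel bolt (10 mm rod along y, axis at gutter frame x = 46, height 73.5 mm) towards the gutter's +y, in m: 0 = open, 0.060 = fully shut at its stop. Starts at 0 to 0.008, tip beside the gutter; shut, it lies across the gutter 4 mm behind the parked bearing. It slides with about 1.5 N of friction and stays where it is left.
- bolt_tab (a point): Point on the outer face of the bolt's red upright tab, to be pushed towards the gutter's +y to shut the bolt. Tab: 26 mm wide along the gutter, 12 thick, from height 65.5 to 109.5 mm. This point: mid-width, height 97.5 mm, gutter frame x = 46, y = -118 mm plus the bolt's travel.
- guide_top (a point): Top centre of the fixed dark block that guides the bolt, beside the gutter: 26 mm along the gutter, 16 mm across, top at height 82.5 mm; gutter frame x = 46, y = -38 mm.
- charger: Bystander: loose matte black plastic charger, 60 x 90 x 36 mm, origin at the centre of its underside.
- wrench: Bystander: loose chrome adjustable wrench lying flat, about 195 mm long, 12 mm high, origin underneath near its middle, jaws towards its +x.
- fusebox: Bystander: loose green plastic flip-top fuse box, closed, 73 x 103 x 44 mm, origin at the centre of its underside.
Mind the look-alikes: they are no part of the job. There is more than one size of the bearing; the job needs the largest.

How it is judged:
By the outcome, as a careful person would: the job done as asked, in the order asked, and still so for the second after the job is handed in, with the robot touching nothing.
It also fails if it takes over 45 s, if anything falls off the work surface, if the arm or the gripper's body presses on something with over 40 N, if the wrist force passes 120 N, or if a joint passes its speed limit or range.

## Working session

There is one attempt and no reset: what is moved stays moved. The work goes in short steps, Python scripts to look and compute and a tool call to move; the robot and the scene stay as the last step left them, time stands still between calls to the robot, and variables do not carry over. Pictures are saved under pics/ and viewed, and the job is handed in when it is done.

Besides the shell and the picture viewer there is one more tool, called after "Request:" as name([rows], argument=value, ...), one row to a line, values as JSON. apply_moves: Moves the arm, as the interface text tells. Its arguments: {"type":"object","properties":{"commands":{"type":"array","items":{"type":"object","properties":{"linear":{"type":"array","items":{"type":"number"}},"delta_rot":{"type":"array","items":{"type":"number"}},"fingers":{"type":"number"}}}}},"required":["commands"]}

```bash
mkdir -p pics; ls; python3 - <<'E'
from plant import state, eyes
import cv2
s=state();print({k:s[k] for k in('time','tool_pos','tool_rot','contact_force','gripper_width')})
for n in('side','top','wrist'):
    im=eyes.grab_frame(n);cv2.imwrite(f'pics/a_{n}.png',im[:,:,::-1]);p=eyes.camera_params(n);print(n,p)
E
```

```text
pics
{'time': 0.0, 'tool_pos': array([0.25042007, 0.5719684 , 0.2300661 ]), 'tool_rot': array([-3.15575241e-04,  2.04944071e-01,  9.78773168e-01, -9.56314380e-04]), 'contact_force': array([-0.11098012, -0.02257467,  0.13611278]), 'gripper_width': 0.9997748525651884}
side {'fx': 374.7017182644514, 'fy': 374.7017182644514, 'cx': 314.7833660614102, 'cy': 197.6061207635609, 'k1': 0.0026567152217734052, 'position': array([ 0.0587009 , -0.8252226 ,  0.63691596]), 'rotation': array([-0.48101764,  0.83309044, -0.24145635,  0.1275977 ])}
top {'fx': 377.6138487185671, 'fy': 377.6138487185671, 'cx': 320.2263394934971, 'cy': 201.53971330949403, 'k1': -0.07755856910882619, 'position': array([ 0.35646639, -0.01017876,  1.083246  ]), 'rotation': array([ 0.06927875, -0.684902  ,  0.72136492, -0.07577835])}
wrist {'fx': 284.8577917590251, 'fy': 284.8577917590251, 'cx': 318.2168626777794, 'cy': 201.24626966786656, 'k1': -0.010579253716344085, 'T_tool_cam': array([[ 5.49362993e-04, -9.60618632e-01, -2.77869651e-01,
         7.06822097e-02],
       [ 9.99999848e-01,  5.40299421e-04,  1.09192275e-04,
        -3.61400789e-04],
       [ 4.52406771e-05, -2.77869669e-01,  9.60618782e-01,
        -1.43652001e-01],
       [ 0.00000000e+00,  0.00000000e+00,  0.00000000e+00,
         1.00000000e+00]])}
```

View pics/a_top.png

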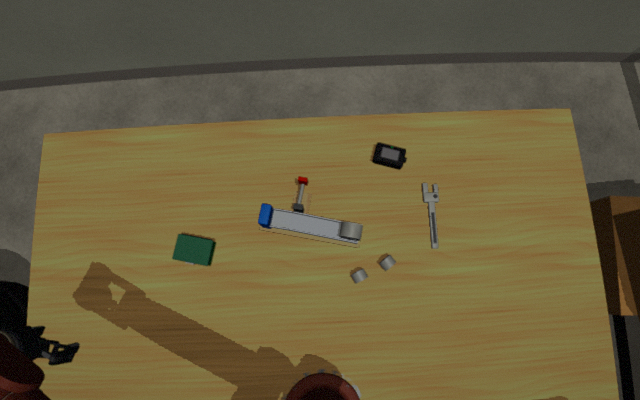

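View pics/a_side.png

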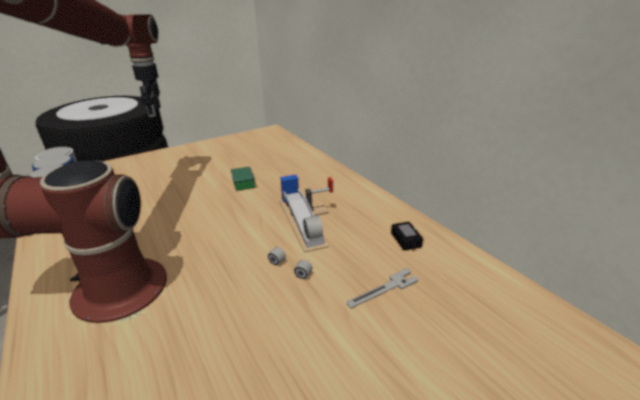

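View pics/a_wrist.png

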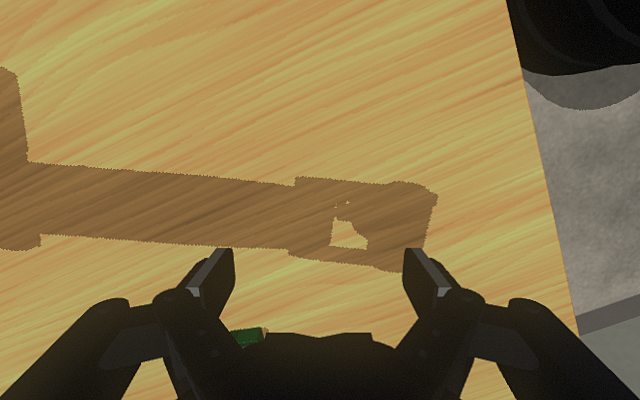

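The top view shows the gutter with its blue bumper near (265,215), the large bearing at (350,230), the red tab at (302,181), two small look-alike bearings at (359,275) and (387,262), the fuse box at (194,249), the charger at (390,155) and the wrench at (432,215). The wrist view only shows the table. I'll zoom in next.

```bash
cat > h.py <<'E'
import numpy as np, cv2
from scipy.spatial.transform import Rotation as R
from plant import state, eyes
def q2R(q): return R.from_quat([q[1],q[2],q[3],q[0]]).as_matrix()
def cam(n,s=None):
    p=eyes.camera_params(n)
    if n=='wrist':
        s=s or state(); T=np.eye(4);T[:3,:3]=q2R(s['tool_rot']);T[:3,3]=s['tool_pos']
        T=T@np.array(p['T_tool_cam']); return p,T[:3,:3],T[:3,3]
    return p,q2R(p['rotation']),np.array(p['position'])
def proj(c,P):
    p,Rm,t=c; q=(np.atleast_2d(P)-t)@Rm; s=q[:,:2]/q[:,2:]; r2=(s**2).sum(1,keepdims=True)
    s=s*(1+p['k1']*r2); return s*[p['fx'],p['fy']]+[p['cx'],p['cy']]
def ray(c,uv):
    p,Rm,t=c; d=(np.array(uv,float)-[p['cx'],p['cy']])/[p['fx'],p['fy']]; s=d.copy()
    for _ in range(20): s=d/(1+p['k1']*(s@s))
    v=Rm@np.r_[s,1]; return t,v/np.linalg.norm(v)
def tri(rays):
    A=0;b=0
    for t,v in rays:
        M=np.eye(3)-np.outer(v,v);A=A+M;b=b+M@t
    X=np.linalg.solve(A,b); return X,[np.linalg.norm((np.eye(3)-np.outer(v,v))@(X-t)) for t,v in rays]
def onz(c,uv,z):
    t,v=ray(c,uv); return t+v*(z-t[2])/v[2]
E
python3 - <<'E'
import cv2
a=cv2.imread('pics/a_top.png');cv2.imwrite('pics/b_top.png',cv2.resize(a[165:255,245:375],None,fx=6,fy=6,interpolation=cv2.INTER_CUBIC))
a=cv2.imread('pics/a_side.png');cv2.imwrite('pics/b_side.png',cv2.resize(a[165:255,265:365],None,fx=6,fy=6,interpolation=cv2.INTER_CUBIC))
E
```

```text
(no output)
```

View pics/b_top.png

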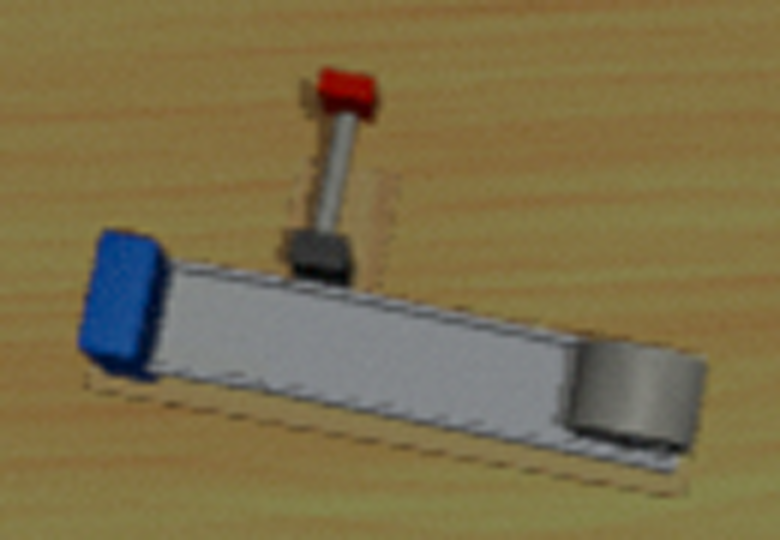

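View pics/b_side.png

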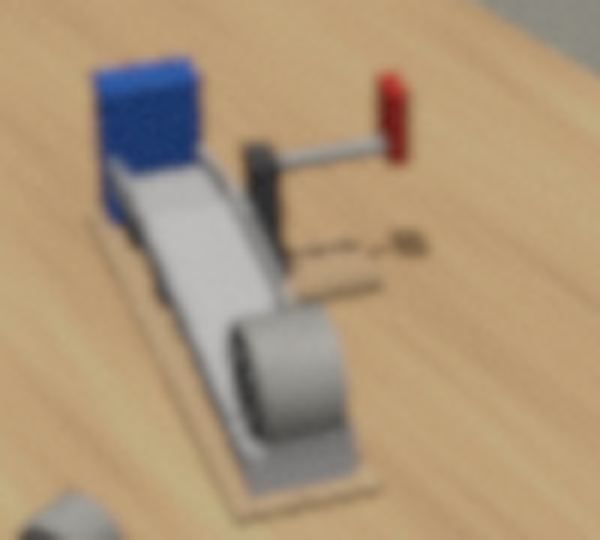

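```bash
cat > fit.py <<'E'
from h import *
from scipy.optimize import least_squares
def c6(x,y,o): return [(x+.5)/6-.5+o[0],(y+.5)/6-.5+o[1]]
T=(245,165);S=(265,165)
# (gutter pt mm, cam, px)
L=[([143,-28,95],'top',c6(104,231,T)),([115,-28,95],'top',c6(155,238,T)),([143,28,95],'top',c6(82,352,T)),([115,28,95],'top',c6(133,368,T)),
([-107,-20,83.5],'top',None),
([115,28,95],'side',c6(96,76,S)),([115,-28,95],'side',c6(196,67,S)),
([-132,-26,32],'side',None)]
L=[l for l in L if l[2] is not None]
C={n:cam(n) for n in('top','side')}
def W(v,P):
    c,s=np.cos(v[2]),np.sin(v[2]);P=np.array(P)/1000
    return np.array([v[0]+c*P[0]-s*P[1],v[1]+s*P[0]+c*P[1],P[2]])
# tab top corners with travel
Tb=[([59,-118],c6(320,70,T)),([33,-118],c6(376,75,T))]
Ts=[([33,-118],c6(405,84,S))]
def f(v):
    r=[]
    for P,n,uv in L: r+=list(proj(C[n],W(v,P))[0]-uv)
    for (x,y),uv in Tb: r+=list(proj(C['top'],W(v,[x,y+v[3]*1000,109.5]))[0]-uv)
    for (x,y),uv in Ts: r+=list(proj(C['side'],W(v,[x,y+v[3]*1000,109.5]))[0]-uv)
    return r
if __name__=='__main__':
    g=onz(C['top'],[315,225],.05);print(g)
    o=least_squares(f,[g[0],g[1],1.7,0.004],loss='soft_l1');print(o.x,np.degrees(o.x[2]));print(np.round(o.fun,2).reshape(-1,2))
    v=o.x
    # independent triangulation of bumper near corner and bearing centre
    for P in([115,28,95],[115,-28,95]):
        uv=[l for l in L if l[0]==P]; print(P,tri([ray(C[l[1]],l[2]) for l in uv]),W(v,P))
    for nm,o2 in(('top',T),('side',S)):
        im=cv2.imread(f'pics/b_{nm}.png')
        def d(P,col):
            u=proj(C[nm],W(v,P))[0];cv2.circle(im,tuple(int(q) for q in ((u-o2+.5)*6-.5)),3,col,-1)
        for x in(115,143):
            for y in(-28,28):
                for z in(0,95): d([x,y,z],(0,255,0))
        for x in(-132,60,115):
            for y in(-26,-23,23,26): d([x,y,{-132:32,60:60.7,115:53}[x]],(255,0,255))
        for x in(-145,145):
            for y in(-35,35): d([x,y,0],(0,0,255))
        for a in np.linspace(0,6.28,20):
            for y in(-20,20): d([-107+30*np.cos(a),y,53.5+30*np.sin(a)],(255,255,0))
        for x in(33,59):
            for y in(-118,-106):
                for z in(65.5,109.5): d([x,y+1000*v[3],z],(0,255,255))
            for y in(-46,-30): d([x,y,82.5],(255,128,0))
        cv2.imwrite(f'pics/{__import__("sys").argv[1]}_{nm}.png',im)
E
python3 fit.py c
```

```text
[ 0.50621109 -0.00754838  0.05      ]
[5.06397140e-01 1.12371966e-03 1.34298001e+00 3.09566339e-03] 76.94708635862672
[[-1.08  0.05]
 [ 0.66  0.69]
 [-1.75  0.3 ]
 [ 0.09 -0.51]
 [ 0.43  2.93]
 [ 0.95  1.51]
 [-0.47 -0.16]
 [-0.24  0.66]
 [ 1.11  1.34]]
[115, 28, 95] (array([0.50277631, 0.11794966, 0.10645571]), [np.float64(0.0008003737525910349), np.float64(0.0008003737525909716)]) [0.50509345 0.11947616 0.095     ]
[115, -28, 95] (array([0.55912426, 0.10851219, 0.10014638]), [np.float64(0.0015248309680799257), np.float64(0.0015248309680797709)]) [0.55964652 0.10682852 0.095     ]
```

View pics/c_top.png

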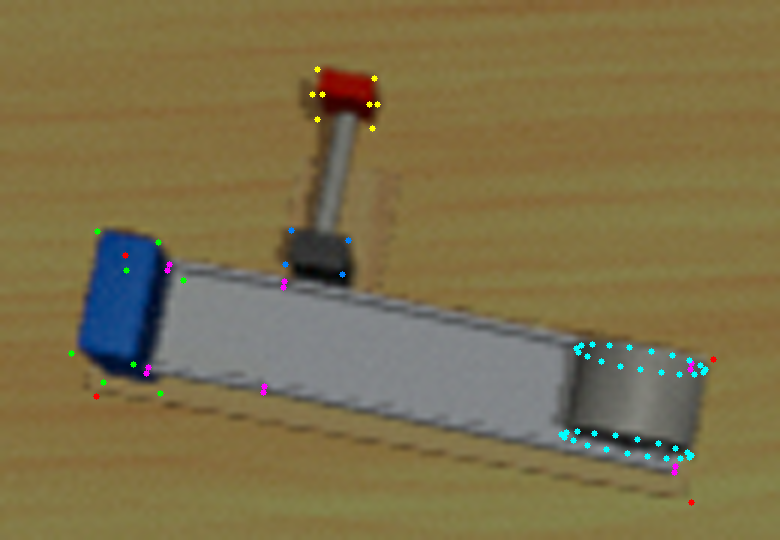

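View pics/c_side.png

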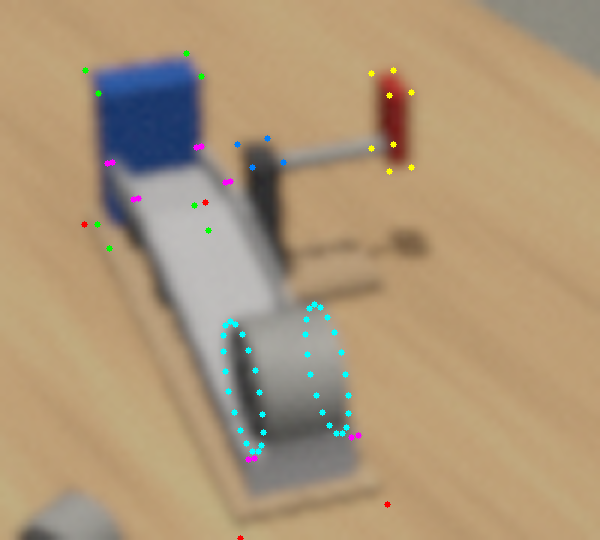

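Request:
apply_moves([
  {"linear":[-0.02,-0.014,-0.01],"delta_rot":[0,0,-1],"fingers":255},
  {"linear":[-0.06,-0.04,-0.02],"delta_rot":[0,0,-3],"fingers":255},
  {"linear":[-0.1,-0.068,-0.02],"delta_rot":[0,0,-5],"fingers":255},
  {"linear":[-0.14,-0.095,-0.02],"delta_rot":[0,0,-7],"fingers":255},
  {"linear":[-0.18,-0.122,-0.02],"delta_rot":[0,0,-9],"fingers":255},
  {"linear":[-0.22,-0.149,-0.02],"delta_rot":[0,0,-11],"fingers":255},
  {"linear":[-0.26,-0.176,-0.02],"delta_rot":[0,0,-13],"fingers":255},
  {"linear":[-0.3,-0.203,-0.02],"delta_rot":[0,0,-13],"fingers":255},
])

```text
time: 0.95
tool_pos: [0.4446, 0.2644, 0.2511]
tool_rot: [0.0, 0.092, 0.996, 0.0]
contact_force: [1.1, 1.1, 0.5]
gripper_width: -0.0
```

Request:
apply_moves([
  {"linear":[-0.034,-0.036,0],"delta_rot":[0,0,0],"fingers":255},
  {"linear":[-0.068,-0.074,0],"delta_rot":[0,0,0],"fingers":255},
  {"linear":[-0.102,-0.11,0],"delta_rot":[0,0,0],"fingers":255},
  {"linear":[-0.136,-0.148,0],"delta_rot":[0,0,0],"fingers":255},
  {"linear":[-0.17,-0.184,0],"delta_rot":[0,0,0],"fingers":255},
  {"linear":[-0.2,-0.218,0],"delta_rot":[0,0,0],"fingers":255},
  {"linear":[-0.21,-0.229,0],"delta_rot":[0,0,0],"fingers":255},
  {"linear":[-0.21,-0.229,0],"delta_rot":[0,0,0],"fingers":255},
])

```text
time: 1.75
tool_pos: [0.6085, 0.0006, 0.2506]
tool_rot: [-0.001, 0.094, 0.996, 0.0]
contact_force: [-0.8, 1.1, 0.2]
gripper_width: -0.0
```

```bash
python3 - <<'E'
from h import *
import pickle
s=state();im=eyes.grab_frame('wrist');cv2.imwrite('pics/w1.png',im[:,:,::-1]);pickle.dump(s,open('w1.pkl','wb'));print(s['tool_pos'],s['joint_vel'])
E
```

```text
[0.60852166 0.00062842 0.25055919] [ 0.04956515 -0.03230904  0.03072639  0.01928871  0.01617126  0.01199089]
```

View pics/w1.png

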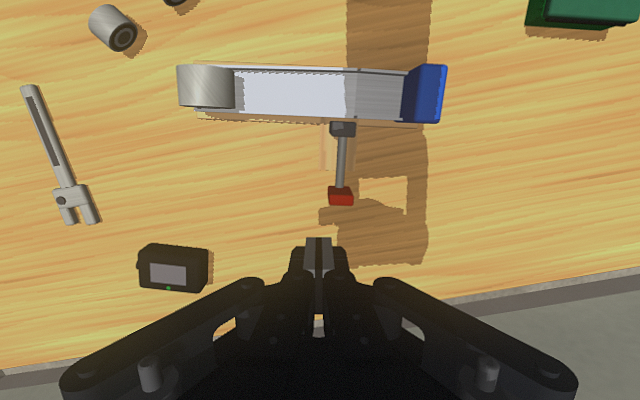

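The wrist view shows the whole gutter: the bearing at (205,86), the bumper at (425,93), the crest line at x≈347, the tab at (341,196) and the guide at (342,129). I'll take a second view from farther along −y.

Request:
apply_moves([
  {"linear":[0,-0.03,0],"delta_rot":[0,0,0],"fingers":255},
  {"linear":[0,-0.06,0],"delta_rot":[0,0,0],"fingers":255},
  {"linear":[0,-0.1,0],"delta_rot":[0,0,0],"fingers":255},
  {"linear":[0,-0.14,0],"delta_rot":[0,0,0],"fingers":255},
  {"linear":[0,-0.16,0],"delta_rot":[0,0,0],"fingers":255},
  {"linear":[0,-0.16,0],"delta_rot":[0,0,0],"fingers":255},
  {"linear":[0,-0.16,0],"delta_rot":[0,0,0],"fingers":255},
  {"linear":[0,-0.16,0],"delta_rot":[0,0,0],"fingers":255},
])

```text
time: 2.6
tool_pos: [0.5787, -0.1529, 0.2514]
tool_rot: [0.0, 0.092, 0.996, 0.0]
contact_force: [-0.7, 0.5, 0.2]
gripper_width: -0.002
```

```bash
python3 - <<'E'
from h import *
import pickle
s=state();im=eyes.grab_frame('wrist')[:,:,::-1];cv2.imwrite('pics/w2.png',im);pickle.dump(s,open('w2.pkl','wb'));print(s['tool_pos'],s['joint_vel'])
a=cv2.imread('pics/w1.png');cv2.imwrite('pics/w1z.png',cv2.resize(a[50:220,170:460],None,fx=2.7,fy=2.7,interpolation=cv2.INTER_CUBIC))
E
```

```text
[ 0.57869243 -0.15292915  0.25136133] [ 0.00101551  0.00387579 -0.00403098 -0.00554135 -0.00028036 -0.0026394 ]
```

View pics/w2.png

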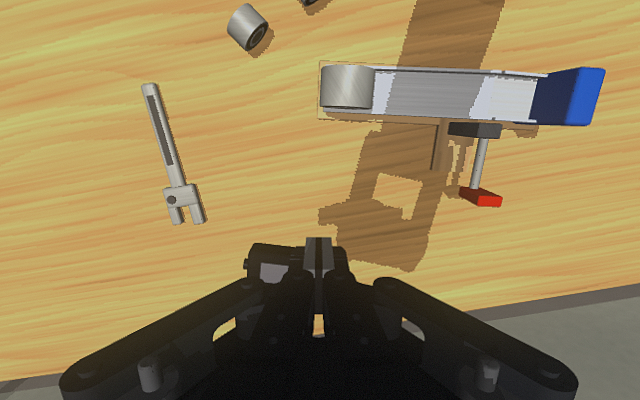

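View pics/w1z.png

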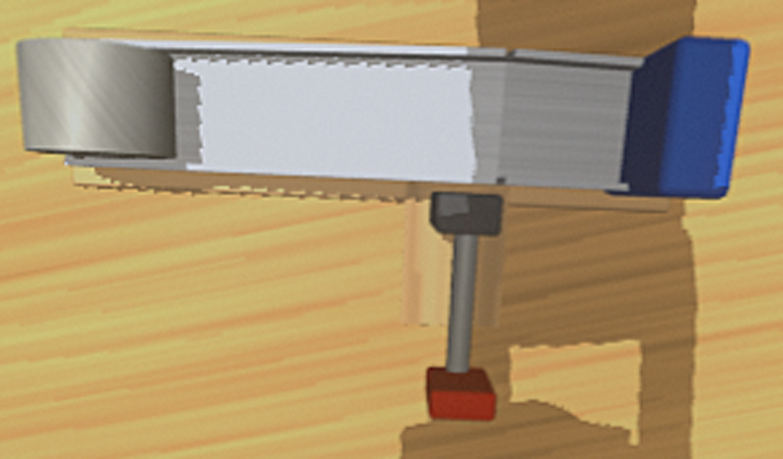

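```bash
python3 - <<'E'
import cv2
a=cv2.imread('pics/w2.png');cv2.imwrite('pics/w2z.png',cv2.resize(a[50:220,315:615],None,fx=2.6,fy=2.6,interpolation=cv2.INTER_CUBIC))
E
```

```text
(no output)
```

View pics/w2z.png

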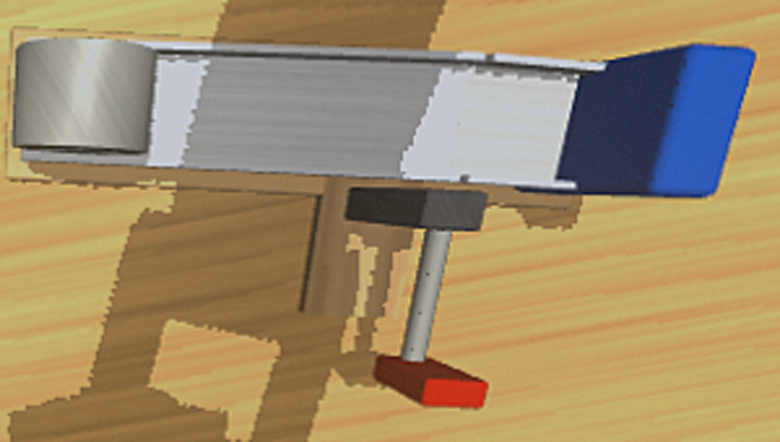

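```bash
cat > fit2.py <<'E'
from h import *
import pickle,sys
from scipy.optimize import least_squares
C=[cam('wrist',pickle.load(open(f'w{i}.pkl','rb'))) for i in(1,2)]
def z(i,x,y): f,o=((2.7,(170,50)),(2.6,(315,50)))[i]; return np.array([(x+.5)/f-.5+o[0],(y+.5)/f-.5+o[1]])
F=[([115,28,95],(682,38),(690,44)),([143,28,95],(748,40),(755,47)),([115,-28,95],(665,193),(650,192)),([143,-28,95],(728,196),(716,196)),
([60,26,60.7],(513,50),(490,54)),([60,-26,60.7],(502,182),(464,179))]
B=[([33,-118,109.5],(428,416),(425,407)),([59,-118,109.5],(494,418),(484,407)),([33,-106,109.5],(432,392),(428,380)),([59,-106,109.5],(491,390),(487,380))]
def W(v,P):
    c,s=np.cos(v[2]),np.sin(v[2]);P=np.array(P)/1000
    return np.array([v[0]+c*P[0]-s*P[1],v[1]+s*P[0]+c*P[1],P[2]+v[4]])
def f(v):
    r=[]
    for A,t in((F,0),(B,v[3])):
        for P,a,b in A:
            for i,q in((0,a),(1,b)): r+=list(proj(C[i],W(v,np.array(P)+[0,t*1000,0]))[0]-z(i,*q))
    return np.array(r)
o=least_squares(f,[.506,.001,1.38,.004,0],loss='soft_l1');v=o.x
if __name__=='__main__':
    print(v,np.degrees(v[2]));print(np.round(f(v).reshape(-1,4),1))
    for P,a,b in F+B:
        X,e=tri([ray(C[0],z(0,*a)),ray(C[1],z(1,*b))]);print(P,np.round(X,4),np.round(e[0]*1e3,1),np.round(W(v,np.array(P)+([0,v[3]*1e3,0] if (P,a,b) in B else 0))-X,4))
    for i in(0,1):
        im=cv2.imread(f'pics/w{i+1}z.png');fz,of=((2.7,(170,50)),(2.6,(315,50)))[i]
        def d(P,col):
            u=proj(C[i],W(v,P))[0];cv2.circle(im,tuple(int(q) for q in ((u-of+.5)*fz-.5)),2,col,-1)
        for x in(-132,60,115):
            for y in(-26,26): d([x,y,{-132:33.7,60:60.7,115:53}[x]],(255,0,255))
        for a in np.linspace(0,6.28,30):
            for y in(-20,20): d([-107+30*np.cos(a),y,53.5+30*np.sin(a)],(255,255,0))
        for x in(33,59):
            for y in(-46,-30): d([x,y,82.5],(0,128,255))
        cv2.imwrite(f'pics/d{i}.png',im)
    gR=np.array([[np.cos(v[2]),-np.sin(v[2]),0],[np.sin(v[2]),np.cos(v[2]),0],[0,0,1]])
    s=state();tp=gR.T@(s['tool_pos']-[v[0],v[1],v[4]]);print('tcp in gutter',tp*1e3);print('tool axes in gutter\n',np.round(gR.T@q2R(s['tool_rot']),3))
E
python3 fit2.py
```

```text
[ 0.5059276   0.00330415  1.33581028  0.00238157 -0.00248977] 76.53629100430891
[[-1.1 -1.4 -0.3 -1.1]
 [ 3.  -0.5  2.2 -0.4]
 [-2.6  0.9 -0.9  0.8]
 [ 1.1  1.2 -0.1  0.8]
 [-0.1 -0.4 -0.2 -0.7]
 [ 0.1  0.5 -0.5  0.6]
 [ 0.7  0.8 -2.  -0.8]
 [ 0.9  1.2 -0.6  0.4]
 [-0.1 -1.3 -0.8 -1.4]
 [ 3.   0.5  0.8 -0.1]]
[115, 28, 95] [0.5066 0.1231 0.0912] 0.1 [-0.0012 -0.0014  0.0013]
[143, 28, 95] [0.512  0.1453 0.094 ] 0.0 [-0.      0.0036 -0.0015]
[115, -28, 95] [0.5598 0.1125 0.0889] 0.1 [ 0.0001 -0.0039  0.0036]
[143, -28, 95] [0.565  0.1338 0.0949] 0.2 [ 0.0014  0.002  -0.0023]
[60, 26, 60.7] [0.4953 0.0676 0.0588] 0.1 [-0.0007  0.0001 -0.0006]
[60, -26, 60.7] [0.5446 0.0555 0.0594] 0.1 [ 0.0006  0.0001 -0.0012]
[33, -118, 109.5] [0.6243 0.0078 0.1123] 0.8 [ 0.0017  0.0007 -0.0053]
[59, -118, 109.5] [0.6302 0.0328 0.1098] 0.4 [ 0.0019  0.001  -0.0028]
[33, -106, 109.5] [0.6154 0.0111 0.1088] 0.0 [-0.001   0.0001 -0.0018]
[59, -106, 109.5] [0.6185 0.0333 0.111 ] 0.3 [ 0.0019  0.0033 -0.004 ]
tcp in gutter [-135.13290632 -107.21529651  253.83005124]
tool axes in gutter
 [[-0.051  0.999  0.   ]
 [ 0.999  0.051  0.   ]
 [ 0.     0.    -1.   ]]
```

View pics/d0.png

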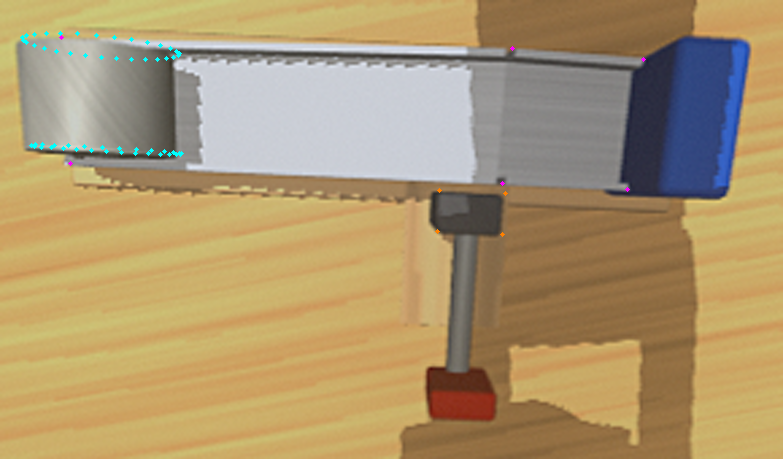

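View pics/d1.png

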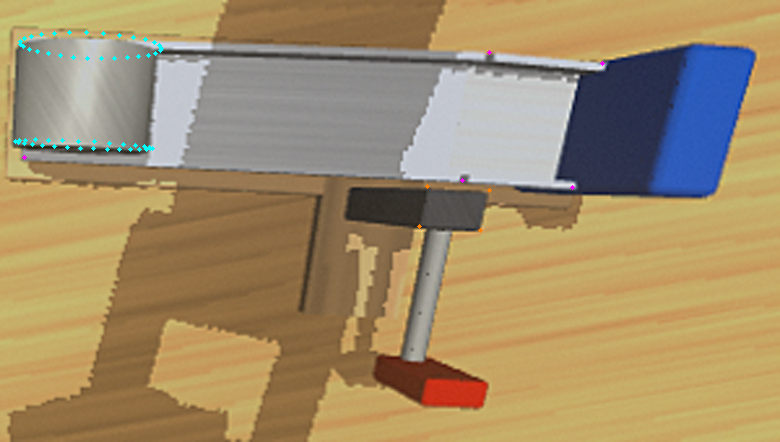

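The overlay agrees with both wrist views to about 1–2 mm. The gutter origin is at (0.506, 0.003), yaw is 76.5° and bolt travel is about 2 mm. I'll stage behind the bearing.

Request:
apply_moves([
  {"linear":[0.025,-0.01,0],"delta_rot":[0,0,1.5],"fingers":255},
  {"linear":[0.055,-0.025,0],"delta_rot":[0,0,2.9],"fingers":255},
  {"linear":[0.085,-0.035,0],"delta_rot":[0,0,2.9],"fingers":255},
  {"linear":[0.105,-0.04,0.02],"delta_rot":[0,0,2.9],"fingers":255},
  {"linear":[0.109,-0.04,0.06],"delta_rot":[0,0,2.9],"fingers":255},
  {"linear":[0.109,-0.04,0.09],"delta_rot":[0,0,2.9],"fingers":255},
  {"linear":[0.109,-0.04,0.11],"delta_rot":[0,0,2.9],"fingers":255},
  {"linear":[0.109,-0.04,0.11],"delta_rot":[0,0,2.9],"fingers":255},
])

```text
time: 3.45
tool_pos: [0.462, -0.1718, 0.1376]
tool_rot: [-0.003, 0.117, 0.993, 0.001]
contact_force: [0.0, 0.5, -0.8]
gripper_width: 0.003
```

```bash
cat > where.py <<'E'
from h import *
from fit2 import v
gR=np.array([[np.cos(v[2]),-np.sin(v[2]),0],[np.sin(v[2]),np.cos(v[2]),0],[0,0,1]])
s=state();print('tcp gutter mm',gR.T@(s['tool_pos']-[v[0],v[1],0])*1e3);print(np.round(gR.T@q2R(s['tool_rot']),3).tolist())
print('F gutter',np.round(gR.T@s['contact_force'],1),s['time'])
E
python3 where.py; python3 - <<'E'
from h import *
im=eyes.grab_frame('wrist')[:,:,::-1];cv2.imwrite('pics/w3.png',im)
E
```

```text
tcp gutter mm [-180.5520258     1.97643787  137.6216769 ]
[[0.0, 1.0, 0.002], [1.0, -0.0, 0.007], [0.007, 0.002, -1.0]]
F gutter [ 0.5  0.1 -0.8] 3.45
```

View pics/w3.png

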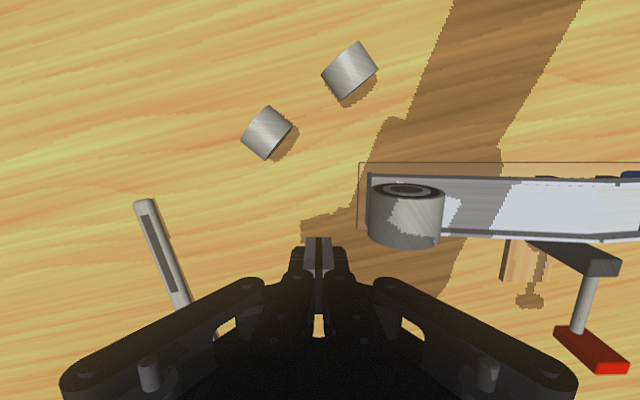

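The wrist view shows the tip just downhill of the bearing at (405,215), with the small bearings well clear at (266,132) and (350,70). Now I'll descend.

Request:
apply_moves([
  {"linear":[-0.001,0,0.02],"delta_rot":[0,0,0],"fingers":255},
  {"linear":[-0.002,0,0.045],"delta_rot":[0,0,0],"fingers":255},
  {"linear":[-0.002,0,0.07],"delta_rot":[0,0,0],"fingers":255},
  {"linear":[-0.002,0,0.085],"delta_rot":[0,0,0],"fingers":255},
  {"linear":[-0.002,0,0.09],"delta_rot":[0,0,0],"fingers":255},
  {"linear":[-0.002,0.005,0.09],"delta_rot":[0,0,0],"fingers":255},
  {"linear":[-0.002,0.01,0.09],"delta_rot":[0,0,0],"fingers":255},
  {"linear":[-0.002,0.01,0.09],"delta_rot":[0,0,0],"fingers":255},
])

```text
time: 4.3
tool_pos: [0.4695, -0.1647, 0.0528]
tool_rot: [0.001, 0.118, 0.993, -0.0]
contact_force: [-0.2, -0.0, 0.8]
gripper_width: -0.001
```

```bash
python3 where.py; python3 - <<'E'
from h import *
im=eyes.grab_frame('wrist')[:,:,::-1];cv2.imwrite('pics/w4.png',im)
E
```

```text
tcp gutter mm [-171.82897681   -3.64679904   52.77904954]
[[0.001, 1.0, -0.0], [1.0, -0.001, -0.002], [-0.002, -0.0, -1.0]]
F gutter [-0.1  0.2  0.8] 4.3
```

View pics/w4.png

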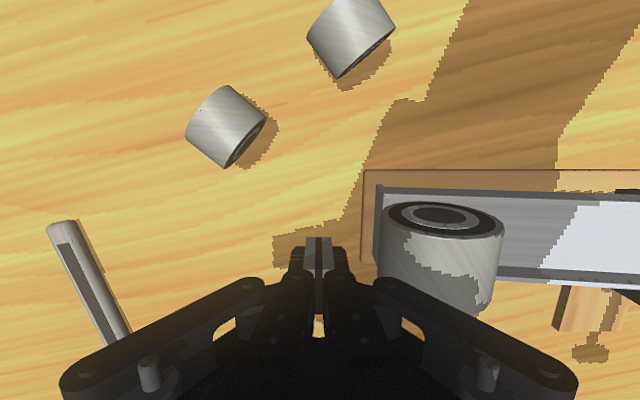

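```bash
python3 where.py;python3 where.py
```

```text
tcp gutter mm [-172.06164117   -3.51207178   52.62059208]
[[0.001, 1.0, -0.001], [1.0, -0.001, -0.002], [-0.002, -0.001, -1.0]]
F gutter [-0.8 -0.1 -0.2] 4.35
tcp gutter mm [-172.06164117   -3.51207178   52.62059208]
[[0.001, 1.0, -0.001], [1.0, -0.001, -0.002], [-0.002, -0.001, -1.0]]
F gutter [-0.8 -0.1 -0.2] 4.35
```

Request:
apply_moves([
  {"linear":[0.002,0.008,0.004],"delta_rot":[0,0,0],"fingers":255},
  {"linear":[0.004,0.014,0.006],"delta_rot":[0,0,0],"fingers":255},
  {"linear":[0.004,0.02,0.006],"delta_rot":[0,0,0],"fingers":255},
  {"linear":[0.004,0.026,0.006],"delta_rot":[0,0,0],"fingers":255},
  {"linear":[0.004,0.032,0.005],"delta_rot":[0,0,0],"fingers":255},
  {"linear":[0.004,0.038,0.004],"delta_rot":[0,0,0],"fingers":255},
  {"linear":[0.004,0.044,0.003],"delta_rot":[0,0,0],"fingers":255},
  {"linear":[0.004,0.05,0.002],"delta_rot":[0,0,0],"fingers":255},
])

```text
time: 5.15
tool_pos: [0.4764, -0.1149, 0.0496]
tool_rot: [0.0, 0.118, 0.993, -0.0]
contact_force: [-0.3, -1.4, 0.2]
gripper_width: 0.002
```

```bash
python3 where.py; python3 - <<'E'
from h import *
im=eyes.grab_frame('wrist')[:,:,::-1];cv2.imwrite('pics/w5.png',im)
E
```

```text
tcp gutter mm [-121.81737024    1.16330469   49.58625805]
[[0.002, 1.0, -0.0], [1.0, -0.002, -0.0], [-0.0, -0.0, -1.0]]
F gutter [-1.5 -0.1  0.2] 5.15
```

View pics/w5.png

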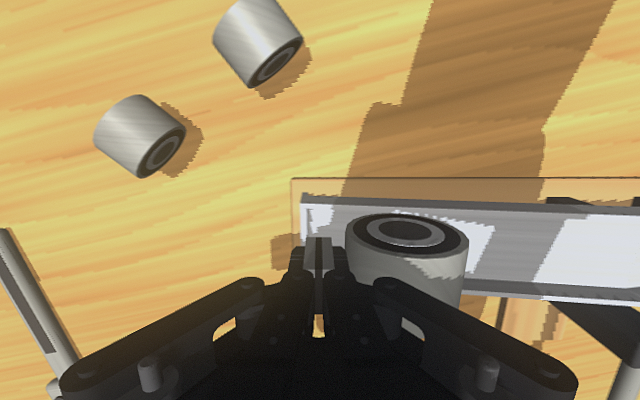

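Request:
apply_moves([
  {"linear":[0,0.007,-0.001],"delta_rot":[0,0,0],"fingers":255},
  {"linear":[0,0.014,-0.002],"delta_rot":[0,0,0],"fingers":255},
  {"linear":[0,0.021,-0.003],"delta_rot":[0,0,0],"fingers":255},
  {"linear":[0,0.028,-0.004],"delta_rot":[0,0,0],"fingers":255},
  {"linear":[-0.001,0.035,-0.005],"delta_rot":[0,0,0],"fingers":255},
  {"linear":[-0.001,0.042,-0.006],"delta_rot":[0,0,0],"fingers":255},
  {"linear":[-0.001,0.049,-0.007],"delta_rot":[0,0,0],"fingers":255},
  {"linear":[-0.001,0.056,-0.008],"delta_rot":[0,0,0],"fingers":255},
])

```text
time: 6.0
tool_pos: [0.4904, -0.0605, 0.0574]
tool_rot: [0.0, 0.118, 0.993, -0.0]
contact_force: [-0.1, -1.5, 1.0]
gripper_width: -0.002
```

Request:
apply_moves([
  {"linear":[0,0.007,-0.001],"delta_rot":[0,0,0],"fingers":255},
  {"linear":[0,0.014,-0.002],"delta_rot":[0,0,0],"fingers":255},
  {"linear":[0,0.021,-0.003],"delta_rot":[0,0,0],"fingers":255},
  {"linear":[0,0.028,-0.004],"delta_rot":[0,0,0],"fingers":255},
  {"linear":[0,0.035,-0.005],"delta_rot":[0,0,0],"fingers":255},
  {"linear":[0,0.042,-0.006],"delta_rot":[0,0,0],"fingers":255},
  {"linear":[0,0.049,-0.007],"delta_rot":[0,0,0],"fingers":255},
  {"linear":[0,0.054,-0.008],"delta_rot":[0,0,0],"fingers":255},
])

```text
time: 6.8
tool_pos: [0.503, -0.0079, 0.0653]
tool_rot: [-0.0, 0.118, 0.993, 0.0]
contact_force: [0.1, -0.8, 0.3]
gripper_width: -0.005
```

```bash
python3 where.py; python3 - <<'E'
from h import *
im=eyes.grab_frame('wrist')[:,:,::-1];cv2.imwrite('pics/w6.png',im)
E
```

```text
tcp gutter mm [-11.58496131   0.26325037  65.3317258 ]
[[0.001, 1.0, 0.0], [1.0, -0.001, 0.0], [0.0, 0.0, -1.0]]
F gutter [-0.8 -0.3  0.3] 6.8
```

View pics/w6.png

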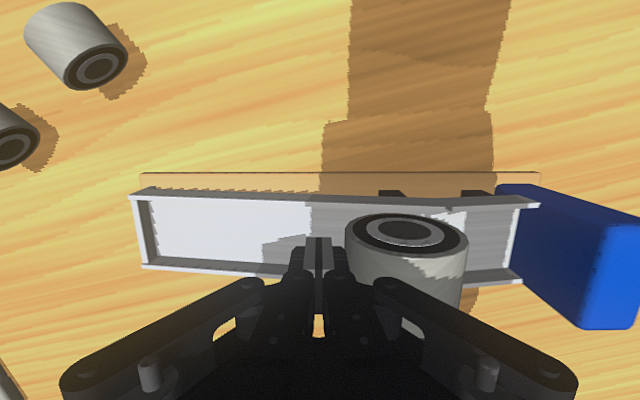

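The bearing has kept contact at the same image position, (407,230). Its centre is now at about x≈31. I'll ease it over the crest.

Request:
apply_moves([
  {"linear":[0,0.006,-0.001],"delta_rot":[0,0,0],"fingers":255},
  {"linear":[0,0.012,-0.002],"delta_rot":[0,0,0],"fingers":255},
  {"linear":[0,0.017,-0.003],"delta_rot":[0,0,0],"fingers":255},
  {"linear":[0,0.022,-0.004],"delta_rot":[0,0,0],"fingers":255},
  {"linear":[0,0.026,-0.004],"delta_rot":[0,0,0],"fingers":255},
  {"linear":[0,0.03,-0.004],"delta_rot":[0,0,0],"fingers":255},
  {"linear":[0,0.034,-0.004],"delta_rot":[0,0,0],"fingers":255},
  {"linear":[0,0.038,-0.004],"delta_rot":[0,0,0],"fingers":255},
])

```text
time: 7.65
tool_pos: [0.5117, 0.0288, 0.0691]
tool_rot: [-0.0, 0.118, 0.993, 0.0]
contact_force: [-0.1, -0.5, 0.5]
gripper_width: -0.002
```

```bash
python3 where.py; python3 - <<'E'
from h import *
im=eyes.grab_frame('wrist')[:,:,::-1];cv2.imwrite('pics/w7.png',im)
E
```

```text
tcp gutter mm [26.14644611  0.30604424 69.08342288]
[[0.002, 1.0, 0.0], [1.0, -0.002, 0.0], [0.0, 0.0, -1.0]]
F gutter [-0.5  0.   0.5] 7.65
```

View pics/w7.png

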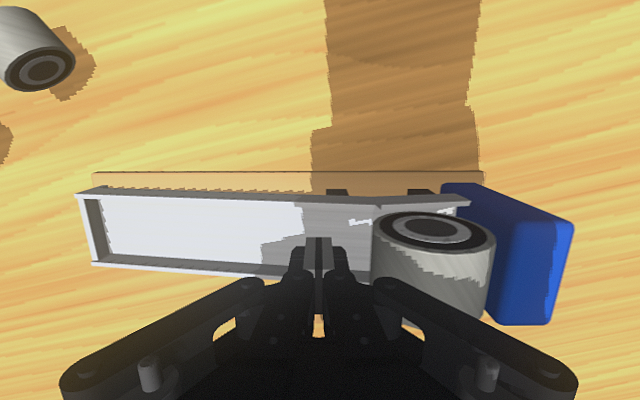

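The bearing has rolled ahead of the fingers to the bumper, with its face centre at (433,228). I'll rise, go past the tab and look.

Request:
apply_moves([
  {"linear":[0,0,-0.02],"delta_rot":[0,0,0],"fingers":255},
  {"linear":[0,0,-0.05],"delta_rot":[0,0,0],"fingers":255},
  {"linear":[0,0,-0.09],"delta_rot":[0,0,0],"fingers":255},
  {"linear":[-0.03,0.005,-0.1],"delta_rot":[0,0,0],"fingers":255},
  {"linear":[-0.07,0.01,-0.1],"delta_rot":[0,0,0],"fingers":255},
  {"linear":[-0.11,0.015,-0.1],"delta_rot":[0,0,0],"fingers":255},
  {"linear":[-0.145,0.02,-0.1],"delta_rot":[0,0,0],"fingers":255},
  {"linear":[-0.155,0.02,-0.1],"delta_rot":[0,0,0],"fingers":255},
])

```text
time: 8.5
tool_pos: [0.6696, 0.0111, 0.1688]
tool_rot: [0.0, 0.118, 0.993, 0.0]
contact_force: [-0.7, 0.1, 0.5]
gripper_width: 0.003
```

```bash
python3 where.py; python3 - <<'E'
from h import *
c=cam('wrist');im=eyes.grab_frame('wrist')[:,:,::-1].copy()
from fit2 import v,W
v=v.copy();v[4]=0
cv2.imwrite('pics/w8.png',im)
for a in np.linspace(0,6.28,30):
    for y in(-20,20):
        u=proj(c,W(v,[85+30*np.cos(a),y,73.5+30*np.sin(a)]))[0];cv2.circle(im,tuple(int(q) for q in u),1,(255,255,0),-1)
for x in(33,59):
  for y in(-118,-106):
    u=proj(c,W(v,[x,y+2.4,109.5]))[0];cv2.circle(im,tuple(int(q) for q in u),1,(0,255,0),-1)
cv2.imwrite('pics/w8o.png',im)
E
```

```text
tcp gutter mm [  45.68948357 -157.31108717  168.76174884]
[[0.002, 1.0, 0.0], [1.0, -0.002, -0.0], [-0.0, 0.0, -1.0]]
F gutter [-0.1  0.7  0.5] 8.5
```

View pics/w8o.png

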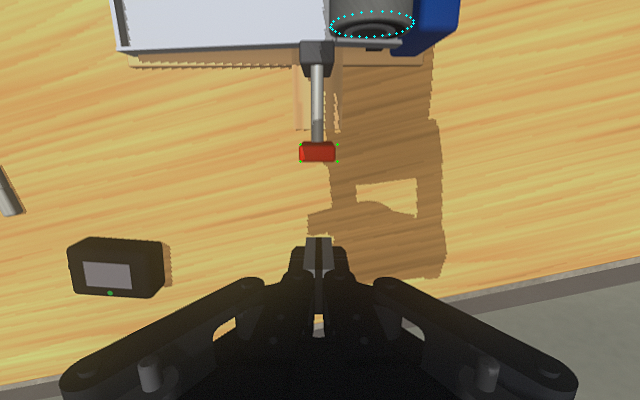

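The bearing rests at its parked spot, and the overlay at x=85 matches the image at (372,25). The tab at (318,152) is where I expected it. I'll descend to about z 91 and approach.

Request:
apply_moves([
  {"linear":[0,0,0.02],"delta_rot":[0,0,0],"fingers":255},
  {"linear":[0,0,0.045],"delta_rot":[0,0,0],"fingers":255},
  {"linear":[0,0,0.065],"delta_rot":[0,0,0],"fingers":255},
  {"linear":[0,0,0.077],"delta_rot":[0,0,0],"fingers":255},
  {"linear":[0.005,0,0.077],"delta_rot":[0,0,0],"fingers":255},
  {"linear":[0.013,0,0.077],"delta_rot":[0,0,0],"fingers":255},
  {"linear":[0.021,0,0.077],"delta_rot":[0,0,0],"fingers":255},
  {"linear":[0.029,0,0.077],"delta_rot":[0,0,0],"fingers":255},
])

```text
time: 9.35
tool_pos: [0.639, 0.0184, 0.0939]
tool_rot: [0.001, 0.118, 0.993, 0.0]
contact_force: [0.9, 0.1, 0.1]
gripper_width: -0.005
```

```bash
python3 where.py; python3 - <<'E'
from h import *
im=eyes.grab_frame('wrist')[:,:,::-1];cv2.imwrite('pics/w9.png',im)
E
```

```text
tcp gutter mm [  45.72616229 -125.90930699   93.91445948]
[[0.001, 1.0, 0.0], [1.0, -0.001, -0.002], [-0.002, 0.0, -1.0]]
F gutter [ 0.4 -0.9  0.1] 9.35
```

View pics/w9.png

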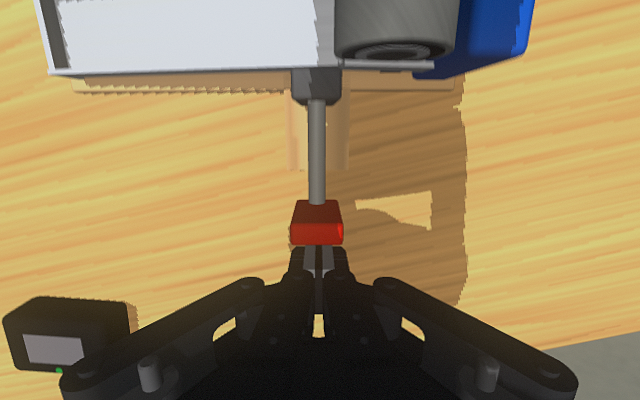

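Request:
apply_moves([
  {"linear":[0.005,0,0.001],"delta_rot":[0,0,0],"fingers":255},
  {"linear":[0.011,0,0.002],"delta_rot":[0,0,0],"fingers":255},
  {"linear":[0.018,0,0.003],"delta_rot":[0,0,0],"fingers":255},
  {"linear":[0.025,0,0.003],"delta_rot":[0,0,0],"fingers":255},
  {"linear":[0.032,0,0.003],"delta_rot":[0,0,0],"fingers":255},
  {"linear":[0.039,0,0.003],"delta_rot":[0,0,0],"fingers":255},
  {"linear":[0.045,0,0.003],"delta_rot":[0,0,0],"fingers":255},
  {"linear":[0.05,0,0.003],"delta_rot":[0,0,0],"fingers":255},
])

```text
time: 10.2
tool_pos: [0.5897, 0.0301, 0.0892]
tool_rot: [-0.0, 0.118, 0.993, -0.0]
contact_force: [1.7, -0.6, 0.5]
gripper_width: -0.002
```

```bash
python3 where.py; python3 - <<'E'
from h import *
im=eyes.grab_frame('wrist')[:,:,::-1];cv2.imwrite('pics/w10.png',im)
E
```

```text
tcp gutter mm [ 45.56204329 -75.25660058  89.18882705]
[[0.001, 1.0, -0.0], [1.0, -0.001, 0.0], [0.0, -0.0, -1.0]]
F gutter [-0.2 -1.8  0.5] 10.2
```

View pics/w10.png

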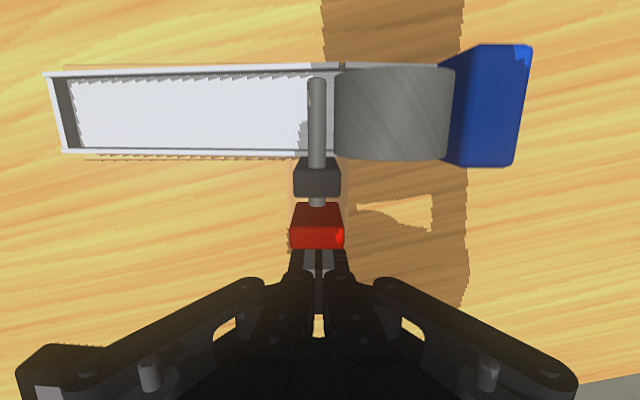

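The bolt at (317,125) now crosses most of the gutter behind the bearing. A short gap remains between the tab and the guide, so I'll finish gently.

Request:
apply_moves([
  {"linear":[0.001,0,0],"delta_rot":[0,0,0],"fingers":255},
  {"linear":[0.002,0,0],"delta_rot":[0,0,0],"fingers":255},
  {"linear":[0.003,0,0],"delta_rot":[0,0,0],"fingers":255},
  {"linear":[0.004,0,0],"delta_rot":[0,0,0],"fingers":255},
  {"linear":[0.005,0,0],"delta_rot":[0,0,0],"fingers":255},
  {"linear":[0.006,0,0],"delta_rot":[0,0,0],"fingers":255},
  {"linear":[0.007,0,0],"delta_rot":[0,0,0],"fingers":255},
  {"linear":[0.007,0,0],"delta_rot":[0,0,0],"fingers":255},
])

```text
time: 11.05
tool_pos: [0.5844, 0.0314, 0.0893]
tool_rot: [0.001, 0.118, 0.993, -0.0]
contact_force: [5.9, -1.4, -4.3]
gripper_width: -0.002
```

Request:
apply_moves([
  {"linear":[0.001,0,0],"delta_rot":[0,0,0],"fingers":255},
  {"linear":[0.002,0,0],"delta_rot":[0,0,0],"fingers":255},
  {"linear":[0.002,0,0],"delta_rot":[0,0,0],"fingers":255},
  {"linear":[0.003,0,0],"delta_rot":[0,0,0],"fingers":255},
  {"linear":[0.003,0,0],"delta_rot":[0,0,0],"fingers":255},
  {"linear":[0.003,0,0],"delta_rot":[0,0,0],"fingers":255},
  {"linear":[0.003,0,0],"delta_rot":[0,0,0],"fingers":255},
  {"linear":[0.003,0,0],"delta_rot":[0,0,0],"fingers":255},
])

```text
time: 11.85
tool_pos: [0.5844, 0.0314, 0.0897]
tool_rot: [0.005, 0.118, 0.993, -0.0]
contact_force: [15.4, -2.0, -10.7]
gripper_width: -0.001
```

```bash
python3 where.py; python3 - <<'E'
from h import *
im=eyes.grab_frame('wrist')[:,:,::-1];cv2.imwrite('pics/w11.png',im)
E
```

```text
tcp gutter mm [ 45.60638242 -69.73030223  89.73612509]
[[0.002, 1.0, 0.001], [1.0, -0.002, -0.011], [-0.011, 0.001, -1.0]]
F gutter [  1.6 -15.5 -10.7] 11.85
```

View pics/w11.png

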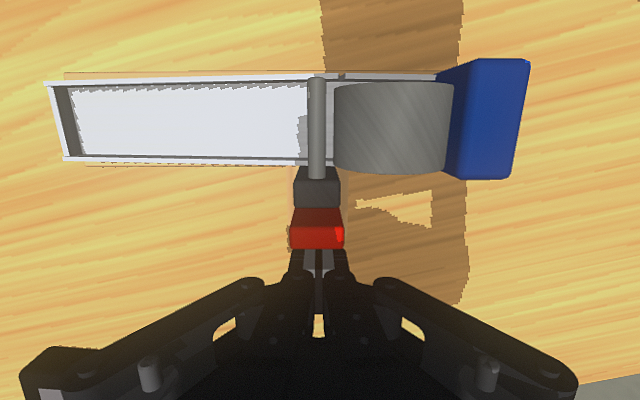

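It has hit the hard stop: 15 N with no further motion, and the tab is at the guide. I'll back off along −y, rise and look again.

Request:
apply_moves([
  {"linear":[-0.01,0,0],"delta_rot":[0,0,0],"fingers":255},
  {"linear":[-0.025,0,0],"delta_rot":[0,0,0],"fingers":255},
  {"linear":[-0.05,0,0],"delta_rot":[0,0,0],"fingers":255},
  {"linear":[-0.07,0,-0.03],"delta_rot":[0,0,0],"fingers":255},
  {"linear":[-0.08,0,-0.07],"delta_rot":[0,0,0],"fingers":255},
  {"linear":[-0.08,0,-0.11],"delta_rot":[0,0,0],"fingers":255},
  {"linear":[-0.08,0,-0.13],"delta_rot":[0,0,0],"fingers":255},
  {"linear":[-0.08,0,-0.13],"delta_rot":[0,0,0],"fingers":255},
])

```text
time: 12.7
tool_pos: [0.6605, 0.0135, 0.2246]
tool_rot: [0.004, 0.118, 0.993, 0.0]
contact_force: [-0.0, 0.1, -0.4]
gripper_width: -0.003
```

```bash
python3 where.py; python3 - <<'E'
from h import *
from fit2 import v,W
v=v.copy();v[4]=0
c=cam('wrist');im=eyes.grab_frame('wrist')[:,:,::-1].copy()
for a in np.linspace(0,6.28,30):
    for y in(-20,20):
        u=proj(c,W(v,[85+30*np.cos(a),y,73.5+30*np.sin(a)]))[0];cv2.circle(im,tuple(int(q) for q in u),1,(255,255,0),-1)
for x in(33,59):
  for y in(-118,-106):
    u=proj(c,W(v,[x,y+60,109.5]))[0];cv2.circle(im,tuple(int(q) for q in u),1,(0,255,0),-1)
cv2.imwrite('pics/w12.png',im[:300])
cv2.imwrite('pics/e_top.png',eyes.grab_frame('top')[:,:,::-1])
E
```

```text
tcp gutter mm [  45.87685969 -147.9682474   224.59688292]
[[0.002, 1.0, 0.001], [1.0, -0.002, -0.007], [-0.007, 0.001, -1.0]]
F gutter [ 0.1  0.1 -0.4] 12.7
```

View pics/w12.png

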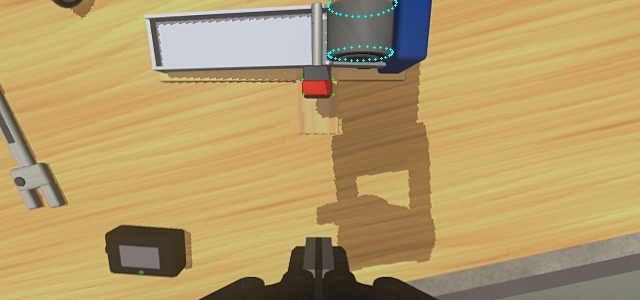

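View pics/e_top.png

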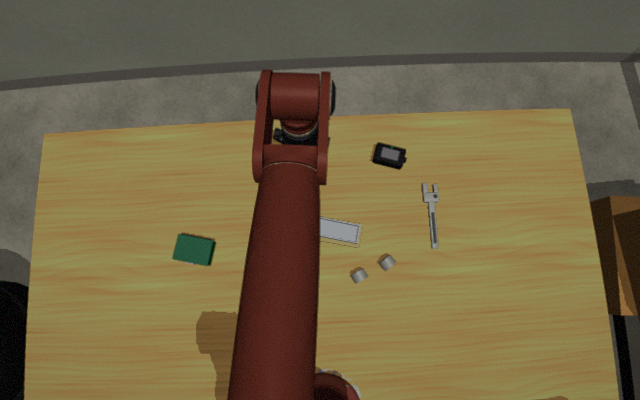

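The tab matches the overlay for full travel (60 mm), and the bearing matches its parked spot. The charger, wrench, fuse box and small bearings are at the same pixels as at the start. The arm is clear, so I'm handing in.

```bash
python3 -c "
from plant import job_done,state
print(state()['contact_force'],job_done())"
```

```text
the job is handed in; nothing more can be done
[ 0.15627255 -0.57868668 -0.50230693] None
```

I pushed the large bearing up the gutter and over the crest with the fingers shut, and it rolled into the dip against the blue bumper. I then pushed the red tab until the bolt hit its stop, and backed off and up clear of everything. I handed the job in at about 12.8 s.

**Last checks**
- **Bearing:** the final wrist view matches the expected parked position (gutter frame x = 85).
- **Bolt:** the tab matches full travel (60 mm). At the stop the push rose to about 15 N along the bolt with no further motion, and there was about 19 N in all on the wrist.
- **Bystanders:** the charger, wrench, fuse box and small bearings show no movement in the top view.
- **Contact:** the final force on the tool was about zero.

**Disagreements**
- My fit put the gutter about 2.5 mm lower than the stated heights, while the tab triangulated within about 3 mm of its stated height. I used the stated heights for the moves.
- Measured positions trailed the commanded ones by several mm during moves, so I corrected for this in later calls.

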